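# Fit the second string clamp to the stringing machine

## Task

One of the stringing machine's two clamp bases is still empty: take the string clamp out of the clamp stand, put its post into the empty base with the cross pin in the slots, push it down against the spring and turn it a quarter turn clockwise (seen from above) up to its stop. Keep it pressed fully home and turned like that so that the lock screw can be done up: finish while still holding it. Leave the other things on the bench where they are.

Things in the scene. Friction and masses are not known exactly. Their poses are not given: they have to be found in the camera images.
- clamp_body (a point): loose metal string clamp, upright in the stand, 0.2-0.4 kg. Point: centre of its aluminium block, 46 (own x) x 24 (own y) x 40 mm high; grip it across the 24. Jaws on top along x, to 40 mm above the point. Lever at +x reaches 42 mm from the axis, dial at -x 36. Below the block a neck of 22 mm diameter, then a steel collar, 42 mm diameter, underside 44 mm below the point; own z up
- clamp_pin (a point): centre of the loose clamp's cross pin, 58 mm below clamp_body, axes the same. The pin lies along own x, 6 mm thick, 30 mm over its ends, through the post under the collar: 18 mm diameter, tapering over its last 10 mm to a rounded end 26 mm below the collar's underside (12 mm below this point). Post and pin are alike after a half turn: either way round fits
- empty_base: empty clamp base, fixed on the turntable at any angle: slide plate 50 x 74 mm with a round aluminium socket, 54 mm diameter, rim 40 mm above the deck. A black lock-screw knob sticks out to 41 mm from the axis on own +y. Origin: centre of the underside. Own x: line of the two slots in the rim; z up
- base_mouth (a point): centre of the empty base's rim, axes as empty_base. Hole 21 mm diameter with two slots along +x and -x, 9 mm wide, 33 mm over their ends, top edges chamfered. Pin along x, the post goes in; once the pin is below the 6 mm lip it turns, only clockwise from above, to a stop at 88 degrees. Fully home: collar on the rim, clamp_body 44 mm above this. Let go, it springs up 5 mm, pin caught under the lip
- spring_seat (a joint): brass spring seat in the empty base's hole, pushed down by the end of the post; m below its free position. 0 = free, its face 14 mm below the rim; 0.007 = pin just below the lip; 0.012 = clamp fully home. The spring pushes up with 4 N at 0, 11 N at 0.012
- turntable: machine's black turntable, fixed, 344 mm diameter, deck 90 mm above the bench. Origin: centre of its underside, 20 mm below the deck. Towers with red knobs on own x, 140 mm from the centre, side arms to 85 mm either way, tops 118 mm above the deck. Bases: 60 mm either side of the x axis. Tension head: black box 150 x 130 mm, top 152 mm above the bench, 400 mm from the centre towards world -y
- full_base: the other clamp base, fixed, its clamp already fitted (same sizes; top 124 mm above the deck). Origin: centre of the underside. Nothing to do here
- clamp_stand: black plastic block, fixed, 150 (own x) x 86 x 44 mm high, with two round wells of 34 mm diameter, 34 mm deep, 36 mm either side of its centre along x. Origin: centre of the underside. The loose clamp stands in the -x well, its collar on the block's top, turned to any angle
- string_reel: bystander: reel of string, 90 mm diameter, 60 mm high, standing; origin at the centre of its underside
- awl: bystander: awl with wooden handle, 150 mm long, 26 mm thick, lying along its x; origin under its middle
- grommet_jar: bystander: small jar of grommets, 56 mm diameter, 50 mm high; origin at the centre of its underside
Not all that is in view belongs to the job. What is shaped like the part that bears clamp_body but pink or red is not meant.

How it is judged:
On the way, in this order (a step that is already met when the one before it is completed fails the run):
1. the clamp is lifted out of the stand in the gripper (z of clamp_body in the frame of clamp_stand above 0.118 m and contact force between the fingers and clamp above 2 N), for 0.1 s.
2. its post is pushed into the empty base against the spring, with the cross pin in the slots (value of joint spring_seat above 0.006 m and horizontal distance between clamp_body and base_mouth below 0.006 m and angle between the x axis of clamp_body and the x axis of base_mouth, either way round below 0.4 rad), for 0.02 s.
3. it is turned a quarter turn with the pin under the lip (value of joint spring_seat above 0.006 m and horizontal distance between clamp_body and base_mouth below 0.006 m and angle between the x axis of clamp_body and the y axis of base_mouth, either way round below 0.25 rad), for 0.1 s.
At the end, for the whole second after the job is handed in: The clamp stands upright in the empty base, turned a quarter turn from the slots (within 0.25 rad), pressed fully home against the spring (collar within 2.5 mm of the rim, spring seat down by more than 9.5 mm), still, and is still held in the gripper (z of clamp_body in the frame of base_mouth below 0.0465 m and value of joint spring_seat above 0.0095 m and horizontal distance between clamp_body and base_mouth below 0.004 m and angle between clamp_body's own z axis and vertical below 0.07 rad and angle between the x axis of clamp_body and the y axis of base_mouth, either way round below 0.25 rad and contact force between the fingers and clamp above 2 N and linear speed of clamp below 0.02 m/s); the arm keeps its last pose, push and grip.
It fails at once if the reel, the awl or the jar is pushed away (more than 25 mm) (distance of any of string_reel, awl, grommet_jar from where it was at the start of the episode above 0.025 m).
It also fails if it takes over 51 s, if anything falls off the work surface, if the arm or the gripper's body presses on something with over 40 N, if the wrist force passes 120 N, or if a joint passes its speed limit or range.

## Robot

A 6-joint arm with a two-finger parallel gripper is mounted at the origin on the work surface. World frame = base frame: x ahead of the robot, y to its left, z up, the work surface at z = 0. Lengths are in m, angles in rad, forces in N, time in s.
With the tool pointing down it reaches from about 0.35 to 0.975 m from the base axis. Payload 4.9 kg.
Tool frame: the origin (TCP) lies on the centre line of the jaws, within the pads' length; the fingertips stand manip.tcp_to_tips ahead of it and the grasp point (between the pads) is the TCP (manip.tcp_to_tips is the distance from the TCP to the fingertips, in m); y points along the fingers, z is the direction in which the jaws open and shut, and the axes are right-handed (so a half turn about y gives the same grasp; the last joint's range is limited). The gripper opens to 85 mm and grips with 20 to 120 N. Pads are 22 mm wide; open, the fingers measure 114 mm over their backs; the gripper's body (76 mm by 85 mm) begins 54 mm behind the grasp point. The pads swing forward as they close: fully open they stand 13 mm farther back than shut.
Start: joints at [-1.286, 0.053, 1.613, -0, 1.476, -0.119], TCP at [0.246, -0.575, 0.25] pointing down, gripper open.
Joint ranges: [-3.01, 3.01], [-1.01, 2.22], [0.06, 2.58], [-1.02, 4.17], [0.09, 2.62], [-3.14, 3.14]. Speed limits (rad/s): [2.57, 2.57, 3.14, 3.14, 3.14, 3.14].

## Interface

Orientations are given as a unit quaternion [w, x, y, z].
In Python, from plant import manip gives the robot as it stands.
- The arm moves only by the tool apply_moves, never from a script. Its argument "moves" is a list of rows, each a list of 7 numbers: the gripper's target within -1 to 1 (shut at 1, half-way at 0, fully open at -1), then the shift along the tool's x, y, z in mm, then the turn, a rotation vector about the tool's x, y, z in degrees. A call has 1 to 20 rows; each row shifts and turns the commanded pose from where the row before left it, along the tool's axes as they then stand; what a row does not reach is not made up. A row lasts 1/10 s, in which the tool goes at most 50 mm and 8.59 degrees, less where a joint would pass 70% of its speed; a pose out of reach is approached as far as the arm can. A call with a gripper value outside its range is refused whole. The fingers move at their own pace and stop on an object; the grip force is fixed at half the most. Time passes only in rows, so rows that do not move let the fingers close. It gives the time, the measured TCP pose, the force and the opening at its end, in the units of the state.
- manip.state(): the state, without advancing time (a new reading comes with each control period).
- manip.grab_frame(name): name is "scene" or "top" or "wrist"; returns the picture (384x512x3 uint8, blue, green, red); there is no depth.
- manip.calibration(name): a dict with "mtx" (3x3 intrinsics, pixels), "T" (4x4, takes a point from camera to world coordinates); the wrist camera has in their place "T_tool_cam" (4x4, takes a point from camera to tool coordinates, whose origin is the TCP and whose axes are the tool frame's). Camera axes: x right, y down, z forward; pixel columns grow to the right and rows downward; lengths in m; the calibration is good to about 2 mm. The wrist camera is an equidistant fisheye: a pixel r from the principal point sees the ray r / f radians off the axis. A picture is of the moment at which its call begins: read the wrist's pose just before it. calibration takes no time and is no camera call.
- manip.job_done(): hands the job in, once; it reports no verdict.
The state is a dict: "time": time; "joint_pos": joint angles; "joint_vel": joint speeds; "joint_efforts": joint torques, N m; "tool_pos": TCP position; "tool_rot": TCP orientation; "contact_force": force on the tool from outside, world axes, zero at the start; "ft_torque": the same for the moment, N m; "gripper_width": opening from 0.0 (shut) to 1.0 (fully open).
Only numpy, scipy, OpenCV 4.12 (cv2) and the standard library are available. Lean on these libraries where they do the work, as an engineer would, in place of code of your own. Each camera call takes 0.05 s, during which the arm holds its last target. There are 200 camera calls.

## Working session

There is one attempt and no reset: what is moved stays moved. The work goes in short steps, Python scripts to look and compute and a tool call to move; the robot and the scene stay as the last step left them, time stands still between calls to the robot, and variables do not carry over. Pictures are saved under pics/ and viewed, about 8 in all and at most 12, crops included, and the job is handed in when it is done.

Besides the shell and the picture viewer there is one more tool, called after "Emit:" as name(argument=value, ...) on one line, values as JSON. apply_moves: Moves the arm, as the interface text tells. Its arguments: {"type":"object","properties":{"moves":{"type":"array","items":{"type":"array","items":{"type":"number"}}}},"required":["moves"]}

```bash
mkdir -p pics; ls; python3 - <<'E'
from plant import manip
import cv2,numpy as np
np.set_printoptions(precision=4,suppress=True)
print(manip.state(),manip.tcp_to_tips)
for n in("scene","top","wrist"):
    cv2.imwrite(f"pics/{n}0.png",manip.grab_frame(n)); print(n,manip.calibration(n))
a=[cv2.imread(f"pics/{n}0.png") for n in("scene","top","wrist")]
E
```

```text
pics
{'time': 0.0, 'joint_pos': array([-1.286 ,  0.0533,  1.6143,  0.    ,  1.476 , -0.119 ]), 'joint_vel': array([ 0.0011,  0.0002, -0.0021, -0.0007,  0.    ,  0.0003]), 'joint_efforts': array([ -0.0004, -39.3687, -37.0178,  -0.0003,   0.007 ,  -0.    ]), 'tool_pos': array([ 0.2454, -0.5742,  0.2491]), 'tool_rot': array([ 0.1417, -0.1418,  0.6935, -0.692 ]), 'contact_force': array([ 0.6429, -0.9262,  0.8267]), 'ft_torque': array([ 0.0079, -0.0011,  0.0288]), 'gripper_width': 0.9992043748712897} 0.019
scene {'mtx': array([[436.3299,   0.    , 256.0887],
       [  0.    , 436.3299, 196.6511],
       [  0.    ,   0.    ,   1.    ]]), 'T': array([[-0.6498,  0.4643, -0.6018,  1.225 ],
       [ 0.76  ,  0.403 , -0.5098,  0.7103],
       [ 0.0058, -0.7887, -0.6148,  0.8339],
       [ 0.    ,  0.    ,  0.    ,  1.    ]])}
top {'mtx': array([[478.8196,   0.    , 257.2116],
       [  0.    , 478.8196, 202.4845],
       [  0.    ,   0.    ,   1.    ]]), 'T': array([[-0.0293, -0.9986,  0.0445,  0.4562],
       [-0.9996,  0.0294,  0.0017,  0.0998],
       [-0.003 , -0.0445, -0.999 ,  1.3919],
       [ 0.    ,  0.    ,  0.    ,  1.    ]])}
wrist {'mtx': array([[297.3186,   0.    , 253.5111],
       [  0.    , 297.3186, 187.9746],
       [  0.    ,   0.    ,   1.    ]]), 'T_tool_cam': array([[ 0.0002,  0.9525,  0.3045, -0.0796],
       [ 0.0015, -0.3045,  0.9525, -0.1242],
       [ 1.    ,  0.0002, -0.0015, -0.0012],
       [ 0.    ,  0.    ,  0.    ,  1.    ]])}
```

View pics/top0.png

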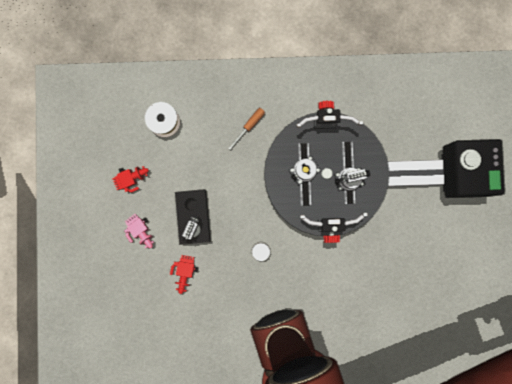

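View pics/scene0.png

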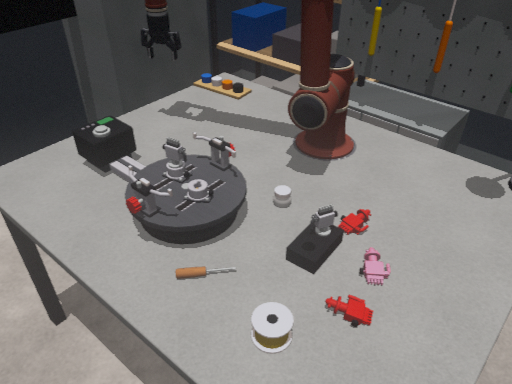

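Top view: the stand is at about (193,217), with the silver clamp in its well at (191,229). The empty base, with its brass seat, is at (305,170) and the full base at (351,178). The red/pink bodies at (128,180), (139,230) and (184,270) lie loose on the bench and are decoys by colour. The silver clamp in the stand fits the description, and I'll confirm it in an enlarged crop.

```bash
cat >h.py <<'E'
from plant import manip
import cv2,numpy as np
from scipy.spatial.transform import Rotation as R
np.set_printoptions(precision=4,suppress=True)
def rot(q): return R.from_quat(np.r_[q[1:],q[0]]).as_matrix()
def ray(name,uv,pose=None):
    """origin, direction in world; pose=(pos,quat) for wrist"""
    c=manip.calibration(name);K=c["mtx"];x=(uv[0]-K[0,2])/K[0,0];y=(uv[1]-K[1,2])/K[1,1]
    if name!="wrist": T=c["T"]; d=np.array([x,y,1.])
    else:
        r=np.hypot(x,y); d=np.array([np.sin(r)*x/max(r,1e-9),np.sin(r)*y/max(r,1e-9),np.cos(r)])
        W=np.eye(4);W[:3,:3]=rot(pose[1]);W[:3,3]=pose[0];T=W@c["T_tool_cam"]
    return T[:3,3],T[:3,:3]@d
def onz(name,uv,z,pose=None):
    o,d=ray(name,uv,pose); return o+d*(z-o[2])/d[2]
def proj(name,P,pose=None):
    c=manip.calibration(name);K=c["mtx"]
    T=c.get("T")
    if name=="wrist":
        W=np.eye(4);W[:3,:3]=rot(pose[1]);W[:3,3]=pose[0];T=W@c["T_tool_cam"]
    p=T[:3,:3].T@(np.array(P)-T[:3,3])
    if name=="wrist":
        t=np.arctan2(np.hypot(p[0],p[1]),p[2]); p=p[:2]/np.hypot(p[0],p[1])*t
    else: p=p[:2]/p[2]
    return p*K[0,0]+K[:2,2]
E
python3 - <<'E'
from h import *
t=cv2.imread("pics/top0.png");s=cv2.imread("pics/scene0.png")
a=cv2.resize(t[180:255,165:225],None,fx=6,fy=6,interpolation=2)
b=cv2.resize(t[140:215,275:385],None,fx=3.6,fy=3.6,interpolation=2)
c=cv2.resize(s[195:275,280:350],None,fx=3.6,fy=3.6,interpolation=2)[:300]
o=np.zeros((600,780,3),np.uint8);o[:450,:360]=a;o[:b.shape[0],370:370+b.shape[1]]=b;o[280:280+c.shape[0],370:370+c.shape[1]]=c
cv2.imwrite("pics/crop0.png",o)
# stand, from its top face
g=cv2.cvtColor(t,cv2.COLOR_BGR2GRAY)[180:255,165:225]
m=(g<70).astype(np.uint8);cs,_=cv2.findContours(m,0,2);k=max(cs,key=cv2.contourArea)
r=cv2.minAreaRect(k.astype(np.float32)+np.float32([165,180]));print(r)
for p in cv2.boxPoints(r): print(p,onz("top",p,.044))
for n,uv,z in[("clampblock",(191,229),.11),("emptyrim",(305.5,170),.13),("turnc",(327,174),.09),("fullbase",(351,178),.18),("jar",(261,252),.05)]: print(n,onz("top",uv,z))
E
```

```text
((192.8934783935547, 216.827880859375), (52.5107307434082, 31.506439208984375), 84.80557250976562)
[174.8279 192.1066] [0.5524 0.3335 0.044 ]
[206.205  189.2541] [0.5579 0.2448 0.044 ]
[210.959  241.5492] [0.4103 0.2351 0.044 ]
[179.582  244.4016] [0.4049 0.3234 0.044 ]
clampblock [0.4476 0.281  0.11  ]
emptyrim [ 0.5946 -0.0283  0.13  ]
turnc [ 0.5863 -0.0906  0.09  ]
fullbase [ 0.5653 -0.138   0.18  ]
jar [0.3773 0.0955 0.05  ]
```

View pics/crop0.png

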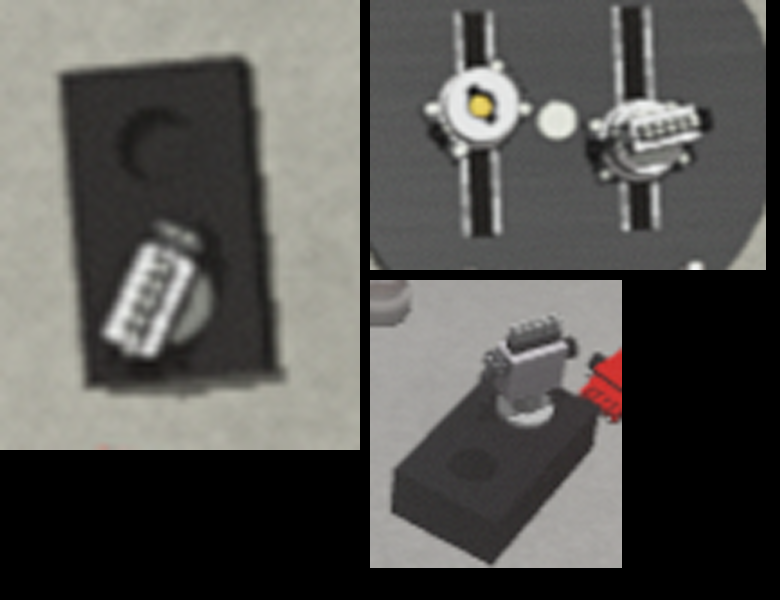

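The crop confirms it. The clamp in the stand's robot-side well is silver, with block x at about -27° in world. The empty base has its knob lower-left, so the slots are at about +35°. Now I'll work out the wrist yaw budget and the approach.

```bash
cat >>h.py <<'E'
def yaw(M): return np.degrees(np.arctan2(M[1,2],M[0,2]))  # tool z heading
def down(psi):
    z=np.array([np.cos(np.radians(psi)),np.sin(np.radians(psi)),0]);y=np.array([0,0,-1.]);return np.c_[np.cross(y,z),y,z]
def goto(P,psi):
    """shift mm and rotvec deg in present tool axes"""
    s=manip.state();M=rot(s["tool_rot"]);G=down(psi)
    print("shift",M.T@(np.array(P)-s["tool_pos"])*1e3,"rot",R.from_matrix(M.T@G).as_rotvec(degrees=True))
E
python3 - <<'E'
from h import *
s=manip.state();M=rot(s["tool_rot"]);print(M,yaw(M),np.degrees(s["joint_pos"][[0,5]]))
for psi in(63,-117): goto([.4456,.2818,.30],psi)
E
```

```text
[[-0.9196 -0.0005  0.393 ]
 [-0.393   0.0015 -0.9196]
 [-0.0002 -1.     -0.0016]] -66.86150218804178 [-73.681   -6.8194]
shift [-520.4618  -49.4502 -708.6662] rot [   0.0367 -129.8615   -0.1088]
shift [-520.4618  -49.4502 -708.6662] rot [ 0.0898 50.1385  0.0303]
```

Emit:
apply_moves(moves=[[-1,-26,-2.5,-35.4,0,0,0],[-1,-26,-2.5,-35.4,0,0,0],[-1,-26,-2.5,-35.4,0,0,0],[-1,-26,-2.5,-35.4,0,0,0],[-1,-26,-2.5,-35.4,0,0,0],[-1,-26,-2.5,-35.4,0,0,0],[-1,-26,-2.5,-35.4,0,0,0],[-1,-26,-2.5,-35.4,0,0,0],[-1,-26,-2.5,-35.4,0,0,0],[-1,-26,-2.5,-35.4,0,0,0],[-1,-26,-2.5,-35.4,0,0,0],[-1,-26,-2.5,-35.4,0,0,0],[-1,-26,-2.5,-35.4,0,0,0],[-1,-26,-2.5,-35.4,0,0,0],[-1,-26,-2.5,-35.4,0,0,0],[-1,-26,-2.5,-35.4,0,0,0],[-1,-26,-2.5,-35.4,0,0,0],[-1,-26,-2.5,-35.4,0,0,0],[-1,-26,-2.5,-35.4,0,0,0],[-1,-26,-2.5,-35.4,0,0,0]])

```text
time: 2.15
tool_pos: [0.4454, 0.2826, 0.3]
tool_rot: [-0.142, 0.142, -0.693, 0.693]
contact_force: [-0.1, -1.0, 0.6]
gripper_width: 1.003
```

Emit:
apply_moves(moves=[[-1,0,0,0,0,-8.1,0],[-1,0,0,0,0,-8.1,0],[-1,0,0,0,0,-8.1,0],[-1,0,0,0,0,-8.1,0],[-1,0,0,0,0,-8.1,0],[-1,0,0,0,0,-8.1,0],[-1,0,0,0,0,-8.1,0],[-1,0,0,0,0,-8.1,0],[-1,0,0,0,0,-8.1,0],[-1,0,0,0,0,-8.1,0],[-1,0,0,0,0,-8.1,0],[-1,0,0,0,0,-8.1,0],[-1,0,0,0,0,-8.1,0],[-1,0,0,0,0,-8.1,0],[-1,0,0,0,0,-8.1,0],[-1,0,0,0,0,-8.1,0]])

```text
time: 3.75
tool_pos: [0.4454, 0.2806, 0.2999]
tool_rot: [-0.688, 0.688, -0.165, 0.164]
contact_force: [-0.9, 1.1, -0.8]
gripper_width: 0.998
```

```bash
python3 - <<'E'
from h import *
s=manip.state();print(s["time"],s["tool_pos"],yaw(rot(s["tool_rot"])),s["joint_pos"])
f=manip.grab_frame("wrist");cv2.imwrite("pics/w1.png",f);np.savez("w1.npz",p=s["tool_pos"],q=s["tool_rot"])
pose=(s["tool_pos"],s["tool_rot"])
for P in([.4456,.2818,.128],[.4456,.2818,.108]):print(proj("wrist",P,pose))
cv2.imwrite("pics/w1b.png",cv2.resize(f,(768,576),interpolation=2))
E
```

```text
3.75 [0.4454 0.2806 0.2999] 63.069187410532436 [ 0.4207 -0.2097  1.7789  0.      1.5732 -0.68  ]
[252.5063 172.4674]
[252.5489 167.8272]
```

View pics/w1b.png

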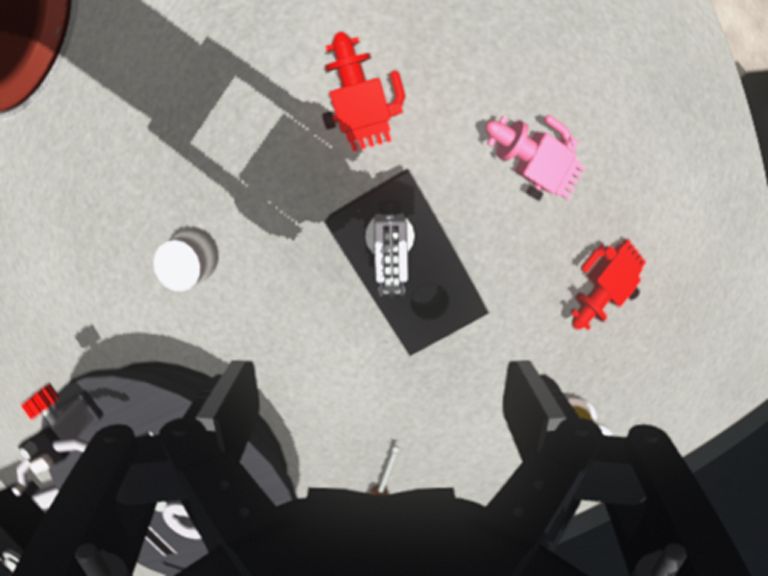

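Wrist view: the silver clamp is at enlarged px (392,255), nearly vertical in the image, so the yaw is within about 2°. It stands in the well nearer the red decoy at (360,100). The finger tips are at (240,390) and (520,390).

```bash
python3 - <<'E'
from h import *
f=cv2.imread("pics/w1.png");d=np.load("w1.npz");pose=(d["p"],d["q"])
c=f[130:210,235:290];cv2.imwrite("pics/w1c.png",cv2.resize(c,None,fx=10,fy=7.4 if 0 else 10,interpolation=2)[50:650])
# collar ring: light blob
g=cv2.cvtColor(c,6);m=(g>95).astype(np.uint8)
cs,_=cv2.findContours(m,0,1);k=max(cs,key=cv2.contourArea).reshape(-1,2)+[235,130]
print(k.min(0),k.max(0))
for v in range(140,200,3):
    r=np.where(g[v-130]>95)[0]; print(v,(r.min()+235,r.max()+235) if len(r) else None)
E
```

```text
[244 144] [276 195]
140 (np.int64(288), np.int64(289))
143 None
146 (np.int64(248), np.int64(272))
149 (np.int64(246), np.int64(274))
152 (np.int64(245), np.int64(275))
155 (np.int64(244), np.int64(276))
158 (np.int64(244), np.int64(276))
161 (np.int64(244), np.int64(275))
164 (np.int64(245), np.int64(274))
167 (np.int64(248), np.int64(272))
170 (np.int64(250), np.int64(271))
173 (np.int64(250), np.int64(271))
176 (np.int64(250), np.int64(271))
179 (np.int64(235), np.int64(271))
182 (np.int64(235), np.int64(271))
185 (np.int64(235), np.int64(271))
188 (np.int64(235), np.int64(269))
191 (np.int64(235), np.int64(268))
194 (np.int64(235), np.int64(269))
197 (np.int64(235), np.int64(247))
```

View pics/w1c.png

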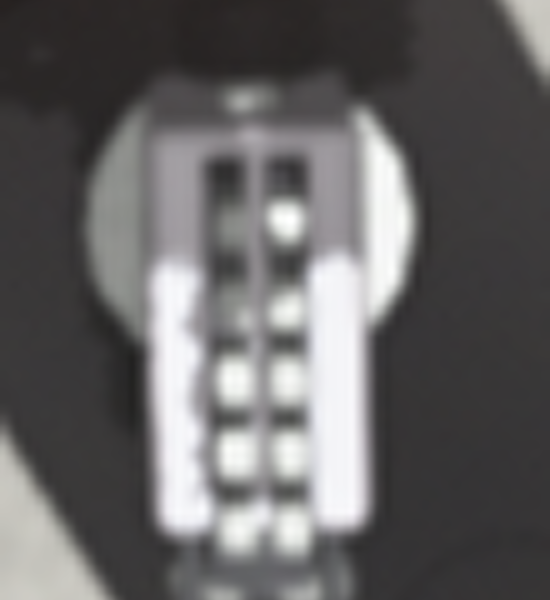

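```bash
python3 - <<'E'
from h import *
d=np.load("w1.npz");pose=(d["p"],d["q"]);M=rot(d["q"])
P=lambda u,v,z:(lambda w:print((u,v,z),w,"tool",M.T@(w-d["p"])*1e3))(onz("wrist",(u,v),z,pose))
print("collar")
for u in(243.5,260,276.5):P(u,156.5,.052)
print("jaw strips bottom/top z.128 / .108")
for z in(.118,.128):
  for u,v in((250.3,162),(271.2,162),(251,187),(272,187)):P(u,v,z)
print("block near edge z.108")
for u in(249.6,270.8):P(u,147.5,.108)
E
```

```text
collar
(243.5, 156.5, 0.052) [0.4393 0.2719 0.052 ] tool [ -1.3625 247.8601 -10.3093]
(260, 156.5, 0.052) [0.4488 0.2907 0.052 ] tool [ -1.3444 247.8479  10.7411]
(276.5, 156.5, 0.052) [0.4583 0.3095 0.052 ] tool [ -1.4106 247.8358  31.8434]
jaw strips bottom/top z.128 / .108
(250.3, 162, 0.118) [0.4367 0.2837 0.118 ] tool [ -9.0443 181.8585  -1.0186]
(271.2, 162, 0.118) [0.4467 0.3034 0.118 ] tool [ -9.0664 181.8457  21.0334]
(251, 187, 0.118) [0.4616 0.2718 0.118 ] tool [ 18.5915 181.8446  -0.3517]
(272, 187, 0.118) [0.4719 0.292  0.118 ] tool [ 18.6023 181.8314  22.3473]
(250.3, 162, 0.128) [0.4347 0.2848 0.128 ] tool [-11.3024 171.8595  -0.9225]
(271.2, 162, 0.128) [0.4444 0.3038 0.128 ] tool [-11.3238 171.8472  20.4091]
(251, 187, 0.128) [0.4589 0.2733 0.128 ] tool [ 15.4306 171.8461  -0.2774]
(272, 187, 0.128) [0.4688 0.2928 0.128 ] tool [ 15.441  171.8334  21.6801]
block near edge z.108
(249.6, 147.5, 0.108) [0.424  0.2892 0.108 ] tool [-22.8234 191.8657  -1.8238]
(270.8, 147.5, 0.108) [0.4343 0.3096 0.108 ] tool [-22.8614 191.8525  21.0079]
```

Emit:
apply_moves(moves=[[-1,-0.5,0,10.2,0,-2,0],[-1,0,40,0,0,0,0],[-1,0,40,0,0,0,0],[-1,0,40,0,0,0,0],[-1,0,0,0,0,0,0]])

```text
time: 4.3
tool_pos: [0.446, 0.2886, 0.1732]
tool_rot: [-0.687, 0.693, -0.159, 0.151]
contact_force: [-1.1, 0.1, -1.0]
gripper_width: 0.996
```

```bash
python3 - <<'E'
from h import *
s=manip.state();print(s["time"],s["tool_pos"],yaw(rot(s["tool_rot"])))
f=manip.grab_frame("wrist");cv2.imwrite("pics/w2.png",f);np.savez("w2.npz",p=s["tool_pos"],q=s["tool_rot"])
cv2.imwrite("pics/w2c.png",cv2.resize(f[120:340,130:380],None,fx=2.7,fy=2.7,interpolation=2))
E
```

```text
4.3 [0.446  0.2886 0.1732] 64.6724817022425
```

View pics/w2c.png

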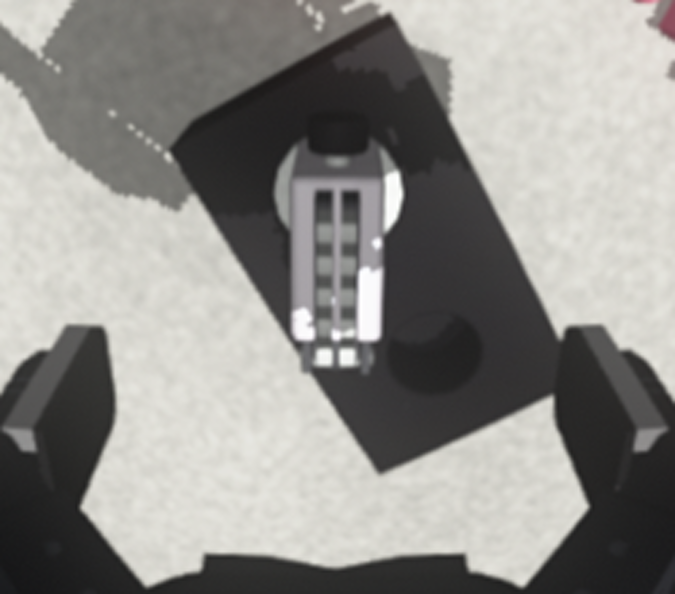

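Close view: the dial end is at the top (338,135), the jaws run down the image with the centre line at x≈338, and the collar centre is at about (338,195). The fingers sit evenly either side. The z is 7 mm lower than commanded, so I'm checking tilt and position.

```bash
python3 - <<'E'
from h import *
s=manip.state();M=rot(s["tool_rot"]);print(s["time"],s["tool_pos"],M,s["joint_vel"])
d=np.load("w2.npz");pose=(d["p"],d["q"]);M=rot(d["q"])
for n,a,b,z in(("collar",338.5,195,.052),("collarL",274,195,.052),("collarR",403,195,.052),("topL",292,180,.118),("topR",383,180,.118),("botL",293,338,.128),("botR",382,338,.128)):
    w=onz("wrist",(130+a/2.7,120+b/2.7),z,pose);print(n,w,M.T@(w-d["p"])*1e3)
goto([*s["tool_pos"][:2],.09],yaw(M))
E
```

```text
4.35 [0.448  0.2895 0.1772] [[ 0.904  -0.0064  0.4275]
 [-0.4276 -0.0028  0.904 ]
 [-0.0046 -1.     -0.0052]] [-0.0005 -0.044  -0.0863 -0.0007  0.0046 -0.0062]
collar [0.4501 0.2897 0.052 ] [  4.2398 121.1735   3.8917]
collarL [0.4412 0.2708 0.052 ] [  4.3002 121.3787 -16.9547]
collarR [0.4589 0.3085 0.052 ] [  4.1961 120.9682  24.7298]
topL [0.4226 0.2907 0.118 ] [-21.5245  55.4983  -7.5651]
topR [0.4317 0.31   0.118 ] [-21.5758  55.2878  13.8048]
botL [0.4557 0.2752 0.128 ] [14.8836 45.1901 -7.5381]
botR [0.4647 0.2945 0.128 ] [14.8069 44.9806 13.7656]
shift [ 0.3981 87.1516  0.457 ] rot [ 0.3005  0.0153 -0.2617]
```

Emit:
apply_moves(moves=[[-1,0,25,0,0,0,0],[-1,0,25,0,0,0,0],[-1,0,20,0,0,0,0],[-1,0,12,0,0,0,0],[-1,0,8,0,0,0,0],[-1,0,0,0,0,0,0],[-1,0,0,0,0,0,0],[1,0,0,0,0,0,0],[1,0,0,0,0,0,0],[1,0,0,0,0,0,0],[1,0,0,0,0,0,0],[1,0,0,0,0,0,0],[1,0,0,0,0,0,0],[1,0,0,0,0,0,0],[1,0,0,0,0,0,0]])

```text
time: 5.85
tool_pos: [0.45, 0.29, 0.0906]
tool_rot: [0.69, -0.69, 0.155, -0.155]
contact_force: [0.4, -1.7, 3.7]
gripper_width: 0.27
```

```bash
python3 - <<'E'
from h import *
s=manip.state();M=rot(s["tool_rot"]);print(s,M)
E
```

```text
{'time': 5.85, 'joint_pos': array([ 0.4334, -0.0045,  1.9518, -0.0001,  1.1939, -0.6964]), 'joint_vel': array([ 0.0002,  0.0003, -0.0002, -0.0002, -0.0015, -0.0004]), 'joint_efforts': array([  0.3054, -31.2706, -31.8308,   0.1532,  -0.2318,  -0.0009]), 'tool_pos': array([0.45  , 0.29  , 0.0906]), 'tool_rot': array([ 0.69  , -0.69  ,  0.1545, -0.1548]), 'contact_force': array([ 0.3801, -1.7091,  3.6975]), 'ft_torque': array([-0.1169,  0.0693,  0.0405]), 'gripper_width': 0.2704261888482855} [[ 0.9043  0.0004  0.4268]
 [-0.4268  0.      0.9043]
 [ 0.0003 -1.      0.0002]]
```

Emit:
apply_moves(moves=[[1,0,-10,0,0,0,0],[1,0,-25,0,0,0,0],[1,0,-35,0,0,0,0],[1,0,-35,0,0,0,0],[1,0,-35,0,0,0,0],[1,0,-35,0,0,0,0],[1,0,-25,0,0,0,0],[1,0,-10,0,0,0,0],[1,10,0,-5,0,0,0],[1,20,0,-10,0,0,0],[1,30,0,-15.5,0,0,0],[1,35,0,-18,0,0,0],[1,35,0,-18,0,0,0],[1,35,0,-18,0,0,0],[1,35,0,-18,0,0,0],[1,35,0,-18,0,0,0],[1,35,0,-18,0,0,0],[1,20,0,-10,0,0,0]])

```text
time: 7.65
tool_pos: [0.649, 0.0284, 0.2963]
tool_rot: [-0.689, 0.69, -0.157, 0.154]
contact_force: [-0.2, 0.4, -1.4]
gripper_width: 0.274
```

Emit:
apply_moves(moves=[[1,10,0,-5,0,-4,0],[1,5,0,-3,0,-7,0],[1,0,0,0,0,-7,0],[1,0,0,0,0,-7,0],[1,0,0,0,0,-7,0],[1,0,0,0,0,-7,0],[1,0,0,0,0,-7,0],[1,0,0,0,0,-7,0],[1,0,0,0,0,-5,0],[1,0,0,0,0,-2,0],[1,0,0,0,0,0,0],[1,0,0,0,0,0,0],[1,0,0,0,0,0,0]])

```text
time: 8.95
tool_pos: [0.6588, 0.0182, 0.299]
tool_rot: [0.675, -0.675, -0.21, 0.211]
contact_force: [0.7, -0.1, -2.1]
gripper_width: 0.274
```

```bash
python3 - <<'E'
from h import *
s=manip.state();print(s["time"],s["tool_pos"],s["tool_rot"],yaw(rot(s["tool_rot"])),s["gripper_width"],s["contact_force"])
f=manip.grab_frame("wrist");cv2.imwrite("pics/w3.png",f);np.savez("w3.npz",p=s["tool_pos"],q=s["tool_rot"])
cv2.imwrite("pics/w3b.png",cv2.resize(f,(768,576),interpolation=2))
E
```

```text
8.95 [0.6588 0.0182 0.299 ] [ 0.6752 -0.6747 -0.2102  0.2114] 124.68919586350037 0.27434690222197633 [ 0.6597 -0.1317 -2.1033]
```

View pics/w3b.png

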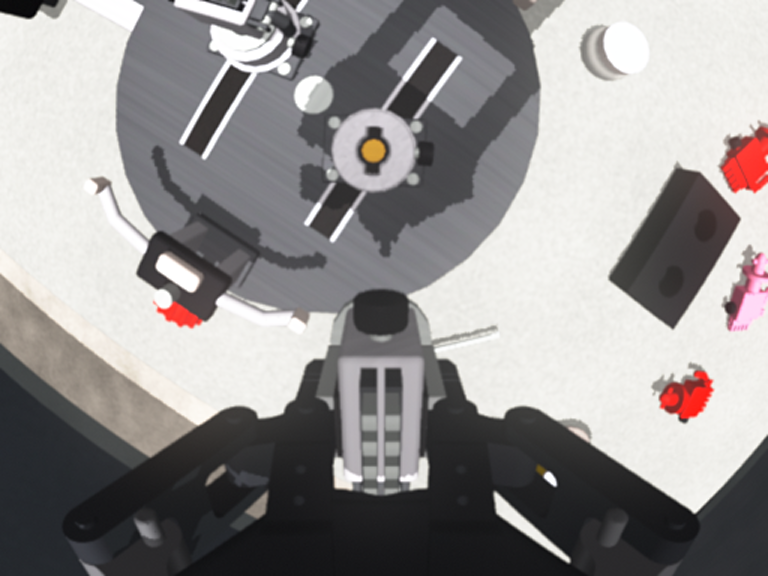

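The clamp is held. The base rim is at enlarged (374,151), with slots vertical in the image (along tool x), brass seat in the hole and the knob to the right. The view is clear of the clamp at (380,330). Next, measure the rim centre, slot angle and the clamp's offset in the tool.

```bash
python3 - <<'E'
from h import *
f=cv2.imread("pics/w3.png");d=np.load("w3.npz");pose=(d["p"],d["q"]);M=rot(d["q"])
T=lambda u,v,z:M.T@(onz("wrist",(u,v),z,pose)-d["p"])*1e3
x0,y0=205,60;c=f[y0:y0+80,x0:x0+90]
hsv=cv2.cvtColor(c,40);g=cv2.cvtColor(c,6)
def blob(m,near):
    n,l,st,ce=cv2.connectedComponentsWithStats(m.astype(np.uint8));i=l[near[1]-y0,near[0]-x0] or 1+np.argmax(st[1:,4]);return (l==i)
b=blob((hsv[...,0]>10)&(hsv[...,0]<30)&(hsv[...,1]>110),(249,100));v,u=np.nonzero(b);print("brass",u.mean()+x0,v.mean()+y0,b.sum(),T(u.mean()+x0,v.mean()+y0,.116))
r=(g>125)&(hsv[...,1]<40);r=cv2.morphologyEx(r.astype(np.uint8),cv2.MORPH_OPEN,np.ones((5,5)));r=blob(r,(236,100))
k=max(cv2.findContours(r.astype(np.uint8),0,1)[0],key=cv2.contourArea)
e=cv2.fitEllipse(cv2.convexHull(k));print("rim",e,e[0][0]+x0,e[0][1]+y0,T(e[0][0]+x0,e[0][1]+y0,.13))
for du,dv in((e[1][0]/2,0),(-e[1][0]/2,0),(0,e[1][1]/2),(0,-e[1][1]/2)):print(T(e[0][0]+x0+du,e[0][1]+y0+dv,.13))
big=cv2.resize(np.hstack([f[70:130,215:285]]),None,fx=8,fy=8,interpolation=2)
h=cv2.resize(f[190:340,210:300],None,fx=3.2,fy=3.2,interpolation=2)
cv2.imwrite("pics/w3c.png",np.hstack([big,np.zeros((480,8,3),np.uint8),h]))
E
```

```text
brass 248.57142857142856 100.06451612903226 217 [-71.7325 183.1198  -3.7139]
rim ((44.516639709472656, 39.881290435791016), (56.428497314453125, 79.73299407958984), 94.76129913330078) 249.51663970947266 99.88129043579102 [-72.1265 169.1216  -2.5832]
[-72.3032 169.1532  24.9058]
[-72.4646 169.0907 -30.1264]
[-32.4752 169.0632  -2.6758]
[-111.635   169.1798   -2.5381]
```

View pics/w3c.png

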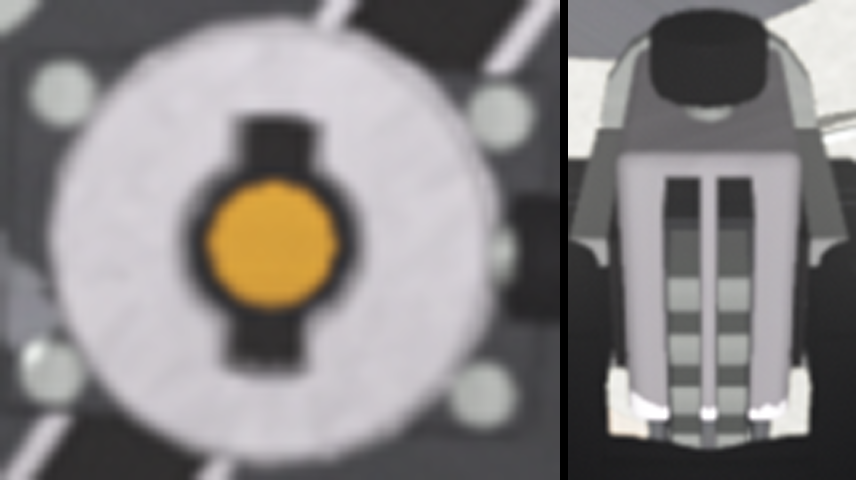

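```bash
python3 - <<'E'
from h import *
d=np.load("w3.npz");pose=(d["p"],d["q"]);M=rot(d["q"])
T=lambda u,v,z:M.T@(onz("wrist",(u,v),z,pose)-d["p"])*1e3
S=lambda n,x,y,z:print(n,T(215+x/8,70+y/8,z))
for n,x,y in(("L",52,243),("R",498,243),("T",275,18),("B",275,462),("s1",278.5,115),("s2",266.5,372),("s1b",278.5,150),("s2b",267,340)):S(n,x,y,.13)
S("brass",272,243,.116)
C=lambda n,x,y,z:print(n,T(210+(x-568)/3.2,190+y/3.2,z))
zt=d["p"][2]-.0026
C("blkL",620,153,zt+.02);C("blkR",800,153,zt+.02)
C("jawL",640,418,zt+.04);C("jawR",785,418,zt+.04);C("jawnear",709,175,zt+.02);C("jawnear",709,175,zt+.04)
E
```

```text
L [-71.9716 169.0902 -29.9382]
R [-71.8075 169.152   24.4393]
T [-99.4397 169.1617  -2.6838]
B [-44.509  169.0808  -2.7823]
s1 [-87.4312 169.1445  -2.2739]
s2 [-55.7003 169.0961  -3.7955]
s1b [-83.1102 169.1381  -2.2794]
s2b [-59.6625 169.102   -3.7235]
brass [-71.4099 183.1198  -3.2778]
blkL [-20.9709 -17.3806  -9.9716]
blkR [-20.9282 -17.3547  12.7712]
jawL [  5.683  -37.4166  -7.1679]
jawR [  5.7679 -37.3966  10.4861]
jawnear [-17.8449 -17.3723   1.2692]
jawnear [-28.8115 -37.3563   1.2038]
```

```bash
python3 - <<'E'
from h import *
c=manip.calibration("wrist");print(c)
c=manip.calibration("wrist");print(c["T_tool_cam"][:,3])
E
```

```text
{'mtx': array([[297.3186,   0.    , 253.5111],
       [  0.    , 297.3186, 187.9746],
       [  0.    ,   0.    ,   1.    ]]), 'T_tool_cam': array([[ 0.0002,  0.952 ,  0.3062, -0.0765],
       [-0.0013, -0.3062,  0.952 , -0.1242],
       [ 1.    , -0.0006,  0.0012,  0.0009],
       [ 0.    ,  0.    ,  0.    ,  1.    ]])}
[-0.0765 -0.1242  0.0009  1.    ]
```

```bash
for i in 1 2 3; do python3 -c "
from h import *
print(manip.calibration('wrist')['T_tool_cam'][:3,3]*1e3, manip.calibration('wrist')['T_tool_cam'][:3,2]);print(manip.calibration('top')['T'][:3,3])"; done
```

```text
[ -76.4784 -124.2176    0.9194] [0.3062 0.952  0.0012]
[0.4562 0.0998 1.3919]
[ -76.4784 -124.2176    0.9194] [0.3062 0.952  0.0012]
[0.4562 0.0998 1.3919]
[ -76.4784 -124.2176    0.9194] [0.3062 0.952  0.0012]
[0.4562 0.0998 1.3919]
```

Emit:
apply_moves(moves=[[1,0,0,0,0,2.75,0],[1,-10,0,-1,0,0,0],[1,-20,0,-2,0,0,0],[1,-20,5,-2,0,0,0],[1,-15,15,-2,0,0,0],[1,-8.2,20,-0.8,0,0,0],[1,0,20,0,0,0,0],[1,0,15,0,0,0,0],[1,0,6,0,0,0,0],[1,0,0,0,0,0,0],[1,0,0,0,0,0,0],[1,0,0,0,0,0,0],[1,0,0,0,0,0,0]])

```text
time: 10.3
tool_pos: [0.6018, -0.0269, 0.2205]
tool_rot: [-0.679, 0.68, 0.196, -0.194]
contact_force: [0.2, -0.1, -3.2]
gripper_width: 0.273
```

```bash
python3 - <<'E'
from h import *
s=manip.state();print(s["time"],s["tool_pos"],yaw(rot(s["tool_rot"])),rot(s["tool_rot"])[:,1],s["contact_force"],s["gripper_width"])
f=manip.grab_frame("wrist");cv2.imwrite("pics/w4.png",f);np.savez("w4.npz",p=s["tool_pos"],q=s["tool_rot"])
cv2.imwrite("pics/w4c.png",cv2.resize(f[150:300,190:320],None,fx=4,fy=4,interpolation=2))
t=manip.grab_frame("scene");cv2.imwrite("pics/s4.png",t)
a=cv2.resize(f[150:300,190:320],None,fx=4,fy=4,interpolation=2);b=cv2.resize(t[110:230,160:235],None,fx=3.5,fy=5,interpolation=2) 
cv2.imwrite("pics/w4c.png",np.hstack([a,b]))
E
```

```text
10.3 [ 0.6018 -0.0269  0.2205] 121.99971147493721 [ 0.0019 -0.0003 -1.    ] [ 0.1784 -0.0553 -3.1831] 0.27299290796456305
```

View pics/w4c.png

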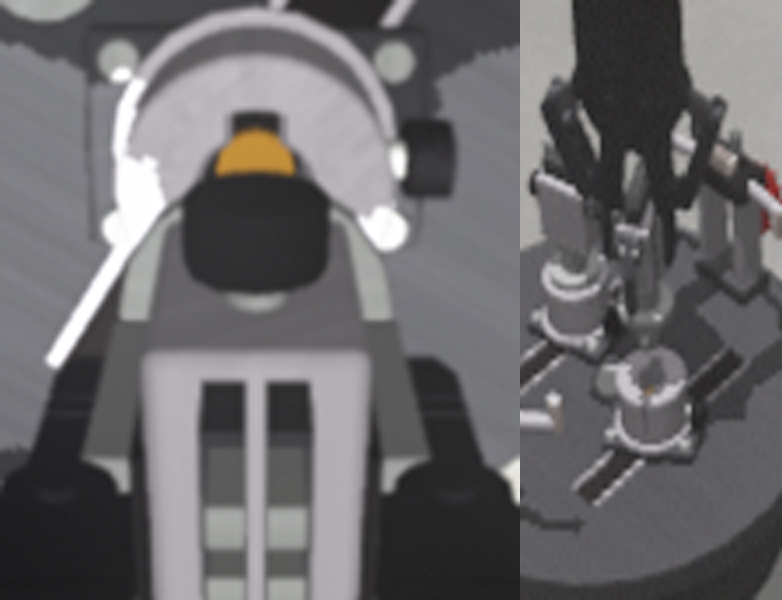

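Wrist view: the slot (256,115), brass seat (256,150), block and collar all centre on column ~256, so lateral alignment is good. The scene view shows the post right above the socket. Now the tool-x alignment from the rim edge, slot end and seat edge.

```bash
python3 - <<'E'
from h import *
d=np.load("w4.npz");pose=(d["p"],d["q"]);M=rot(d["q"])
T=lambda x,y,z:M.T@(onz("wrist",(190+(x-1.5)/4,150+(y-1.5)/4),z,pose)-d["p"])*1e3
print(manip.calibration("wrist")["T_tool_cam"][:3,3])
print("rim edge+27.3",T(258,10,.13)+[27.3,0,0]);print("slot end+15.9",T(256,113,.13)+[15.9,0,0]);print("brass top+8.6",T(256,130,.116)+[8.6,0,0])
print("rim L/R",T(123,150,.13),T(392,150,.13))
zt=d["p"][2]-.0026
for x in(142,370):print("blk",T(x,352,zt+.02))
print("collar L,R (z -.036)",T(121,320,zt-.036),T(391,320,zt-.036))
E
```

```text
[-0.0765 -0.1242  0.001 ]
rim edge+27.3 [-7.8192 90.4777  1.7272]
slot end+15.9 [ 0.452  90.5061  1.3575]
brass top+8.6 [  0.6859 104.5169   1.3805]
rim L/R [ -8.1669  90.5483 -23.9494] [-8.153  90.484  27.2411]
blk [-21.1246 -17.4171 -10.3387]
blk [-21.1167 -17.446   12.687 ]
collar L,R (z -.036) [  2.4774  38.6279 -19.2958] [ 2.491  38.5761 21.8314]
```

Seat and slot put the mouth at tool x ≈ +0.5, and the clamp axis is at ≈ +1.5 (block and collar), so I shift -0.8 mm and descend gently to just above the seat.

Emit:
apply_moves(moves=[[1,-0.8,0,0.1,0,0,0],[1,0,6,0,0,0,0],[1,0,6,0,0,0,0],[1,0,5,0,0,0,0],[1,0,3,0,0,0,0],[1,0,3,0,0,0,0],[1,0,3,0,0,0,0],[1,0,0,0,0,0,0],[1,0,0,0,0,0,0],[1,0,0,0,0,0,0]])

```text
time: 11.4
tool_pos: [0.6006, -0.0273, 0.1936]
tool_rot: [-0.68, 0.68, 0.195, -0.195]
contact_force: [0.1, -0.4, -3.1]
gripper_width: 0.271
```

```bash
python3 - <<'E'
from h import *
s=manip.state();print(s["time"],s["tool_pos"],yaw(rot(s["tool_rot"])),rot(s["tool_rot"])[:,1],s["contact_force"],s["ft_torque"],s["gripper_width"])
E
```

```text
11.4 [ 0.6006 -0.0273  0.1936] 121.98573568250907 [ 0.0006 -0.0001 -1.    ] [ 0.1158 -0.3613 -3.0935] [0.0233 0.0142 0.0054] 0.2713816361235908
```

Emit:
apply_moves(moves=[[1,0,2,0,0,0,0],[1,0,2,0,0,0,0],[1,0,2,0,0,0,0],[1,0,2,0,0,0,0],[1,0,0,0,0,0,0],[1,0,0,0,0,0,0]])

```text
time: 12.0
tool_pos: [0.6007, -0.0272, 0.186]
tool_rot: [-0.68, 0.68, 0.195, -0.195]
contact_force: [-1.3, -0.8, 3.1]
gripper_width: 0.271
```

Emit:
apply_moves(moves=[[1,0,1.5,0,0,0,0],[1,0,1.5,0,0,0,0],[1,0,1.5,0,0,0,0],[1,0,1.5,0,0,0,0],[1,0,0,0,0,0,0],[1,0,0,0,0,0,0]])

```text
time: 12.6
tool_pos: [0.6007, -0.0273, 0.1801]
tool_rot: [-0.68, 0.68, 0.195, -0.195]
contact_force: [-3.8, 0.2, 5.8]
gripper_width: 0.277
```

Emit:
apply_moves(moves=[[1,-0.4,1,0,0,0,0],[1,0,1,0,0,0,0],[1,0,1,0,0,0,0],[1,0,0,0,0,0,0],[1,0,0,0,0,0,0]])

```text
time: 13.1
tool_pos: [0.6007, -0.0273, 0.1776]
tool_rot: [-0.68, 0.68, 0.195, -0.194]
contact_force: [-2.8, 0.7, 8.0]
gripper_width: 0.277
```

Emit:
apply_moves(moves=[[1,0,0.5,0,0,0,0],[1,0,0,0,0,0,0],[1,0,0,0,0,0,0]])

```text
time: 13.4
tool_pos: [0.6007, -0.0273, 0.1771]
tool_rot: [-0.68, 0.68, 0.195, -0.194]
contact_force: [-2.8, 0.6, 7.9]
gripper_width: 0.271
```

Emit:
apply_moves(moves=[[1,0,0,0,0,4,0],[1,0,0,0,0,6,0],[1,0,0,0,0,6,0],[1,0,0,0,0,6,0],[1,0,0,0,0,0,0],[1,0,0,0,0,0,0]])

```text
time: 14.0
tool_pos: [0.6016, -0.0278, 0.1777]
tool_rot: [-0.704, 0.705, 0.063, -0.06]
contact_force: [-0.2, 0.5, 8.3]
gripper_width: 0.273
```

```bash
cat >st.py <<'E'
from h import *
s=manip.state();M=rot(s["tool_rot"]);print(s["time"],s["tool_pos"],"yaw",yaw(M),"F tool",M.T@s["contact_force"],"tq tool",M.T@s["ft_torque"],s["gripper_width"],"y",M[:,1])
E
python3 st.py
```

```text
14.0 [ 0.6016 -0.0278  0.1777] yaw 99.9819442378745 F tool [-0.0637 -8.3303  0.5437] tq tool [0.0263 0.0058 0.164 ] 0.2729669361676019 y [ 0.0044 -0.0009 -1.    ]
```

Emit:
apply_moves(moves=[[1,0,0,0,0,6,0],[1,0,0,0,0,6,0],[1,0,0,0,0,6,0],[1,0,0,0,0,6,0],[1,0,0,0,0,6,0],[1,0,0,0,0,0,0],[1,0,0,0,0,0,0]])

```text
time: 14.7
tool_pos: [0.6018, -0.0278, 0.1778]
tool_rot: [-0.696, 0.696, -0.121, 0.125]
contact_force: [-1.3, 0.0, 8.2]
gripper_width: 0.274
```

```bash
python3 st.py
```

```text
14.7 [ 0.6018 -0.0278  0.1778] yaw 69.97984494973429 F tool [-1.1494 -8.1665 -0.4138] tq tool [-0.0225 -0.0229  0.0176] 0.274153860838297 y [ 0.0049 -0.001  -1.    ]
```

Emit:
apply_moves(moves=[[1,0,0,0,0,6,0],[1,0,0,0,0,6,0],[1,0,0,0,0,6,0],[1,0,0,0,0,6,0],[1,0,0,0,0,6,0],[1,0,0,0,0,3,0],[1,0,0,0,0,0,0],[1,0,0,0,0,0,0]])

```text
time: 15.5
tool_pos: [0.6016, -0.0279, 0.1778]
tool_rot: [0.633, -0.632, 0.314, -0.317]
contact_force: [-1.1, -0.7, 7.7]
gripper_width: 0.27
```

```bash
python3 st.py
```

```text
15.5 [ 0.6016 -0.0279  0.1778] yaw 36.98406502921347 F tool [-0.0627 -7.7475 -1.2909] tq tool [-0.1443 -0.0335  0.0097] 0.2700687129367423 y [ 0.0044 -0.0012 -1.    ]
```

Emit:
apply_moves(moves=[[1,0,0,0,0,2,0],[1,0,0,0,0,1,0],[1,0,0,0,0,0,0],[1,0,0,0,0,0,0]])

```text
time: 15.9
tool_pos: [0.6012, -0.0281, 0.1777]
tool_rot: [0.624, -0.624, 0.331, -0.333]
contact_force: [-1.5, 0.1, 9.1]
gripper_width: 0.271
```

```bash
python3 st.py
```

```text
15.9 [ 0.6012 -0.0281  0.1777] yaw 33.993329622215235 F tool [-0.8711 -9.0773 -1.1301] tq tool [-0.4097 -0.1077  0.1661] 0.271225784762416 y [ 0.0033 -0.0015 -1.    ]
```

Emit:
apply_moves(moves=[[1,0,0,0,0,1,0],[1,0,0.5,0,0,0.5,0],[1,0,0.5,0,0,0,0],[1,0,0,0,0,0,0],[1,0,0,0,0,0,0]])

```text
time: 16.4
tool_pos: [0.6011, -0.0282, 0.1773]
tool_rot: [-0.62, 0.62, -0.339, 0.341]
contact_force: [-4.0, -1.9, 9.5]
gripper_width: 0.269
```

```bash
python3 st.py
```

```text
16.4 [ 0.6011 -0.0282  0.1773] yaw 32.49746751881882 F tool [-0.4694 -9.523  -4.371 ] tq tool [-0.7161 -0.0828  0.2933] 0.2685039796976712 y [ 0.0028 -0.0019 -1.    ]
```

Emit:
apply_moves(moves=[[1,0,0.8,0,0,0,0],[1,0,0.7,0,0,0,0],[1,0,0,0,0,0,0],[1,0,0,0,0,0,0],[1,0,0,0,0,0,0]])

```text
time: 16.9
tool_pos: [0.6012, -0.0283, 0.1767]
tool_rot: [-0.62, 0.62, -0.339, 0.341]
contact_force: [-4.8, -2.2, 13.7]
gripper_width: 0.276
```

```bash
python3 st.py; python3 - <<'E'
from h import *
f=manip.grab_frame("wrist");t=manip.grab_frame("scene");cv2.imwrite("pics/w5.png",f);cv2.imwrite("pics/s5.png",t)
a=cv2.resize(f[150:300,190:320],None,fx=3.5,fy=3.5,interpolation=2);b=cv2.resize(t[125:225,165:230],None,fx=5,fy=5.25,interpolation=2)
cv2.imwrite("pics/w5c.png",np.hstack([a,b]))
E
```

```text
16.9 [ 0.6012 -0.0283  0.1767] yaw 32.499120605400456 F tool [ -0.6719 -13.751   -5.2707] tq tool [-1.0722 -0.1677  0.4722] 0.27649017425153644 y [ 0.0029 -0.002  -1.    ]
```

View pics/w5c.png

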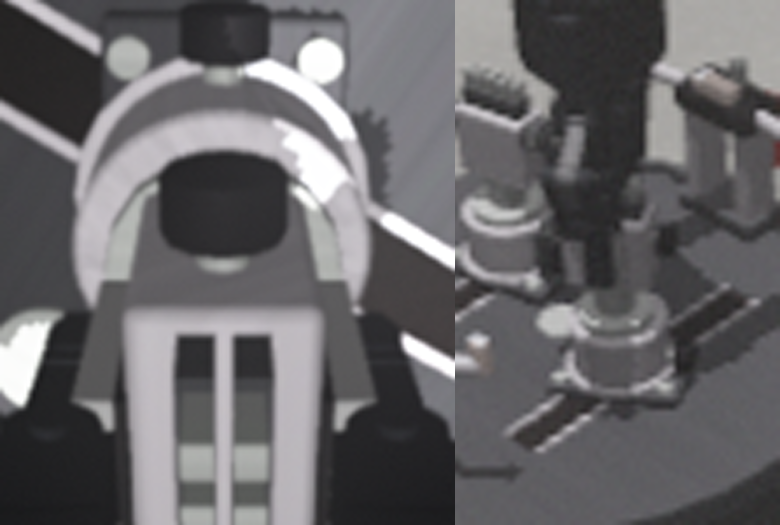

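The knob is now at the image top, in line with the clamp's x, so the quarter turn is done. The collar sits close to the rim. I'll press slightly more, relieve the side load and check that the force rises with no travel.

Emit:
apply_moves(moves=[[1,0,0,-0.5,0,0,0],[1,0,0.8,0,0,0,0],[1,0,0,0,0,0,0],[1,0,0,0,0,0,0],[1,0,0,0,0,0,0]])

```text
time: 17.5
tool_pos: [0.6012, -0.0283, 0.1766]
tool_rot: [0.62, -0.62, 0.339, -0.342]
contact_force: [-4.5, 1.0, 16.4]
gripper_width: 0.276
```

```bash
python3 st.py
```

```text
17.5 [ 0.6012 -0.0283  0.1766] yaw 32.50379585273309 F tool [ -3.251  -16.4378  -3.2254] tq tool [-1.0024 -0.0245  0.6812] 0.2762032261466241 y [ 0.004  -0.0016 -1.    ]
```

Emit:
apply_moves(moves=[[1,0,0.8,-0.3,0,0,0],[1,0,0,0,0,0,0],[1,0,0,0,0,0,0],[1,0,0,0,0,0,0],[1,0,0,0,0,0,0]])

```text
time: 18.0
tool_pos: [0.6012, -0.0283, 0.1766]
tool_rot: [0.62, -0.62, 0.338, -0.342]
contact_force: [-6.2, 1.1, 18.4]
gripper_width: 0.271
```

```bash
python3 st.py
```

```text
18.0 [ 0.6012 -0.0283  0.1766] yaw 32.505973176223485 F tool [ -4.1775 -18.4338  -4.5699] tq tool [-1.07  -0.054  0.937] 0.2709420874615509 y [ 0.0046 -0.0013 -1.    ]
```

The z holds at 0.1766 m (the predicted home height) while the push rises to about 21 N, so the collar is on the rim. Handing in.

```bash
python3 -c "
from plant import manip
print(manip.job_done(),manip.state()['time'])"; python3 st.py
```

```text
the job is handed in; nothing more can be done
the job is handed in; nothing more can be done
the job is handed in; nothing more can be done
```

I took the silver clamp out of the stand, put its post into the empty base with the pin in the slots, pressed it down and turned it about 89° clockwise. I handed the job in at 18 s, still gripping and pressing; no verdict is reported.

**Last checks that agreed:**
- **Fully home:** the tool height stayed at 0.1766 m, the height worked out for fully home. The push rose to about 21 N (18.4 N read plus the 3 N clamp weight), against 11 N from the spring, so the collar is on the rim.
- **Turned:** the tool turned 89.5° from the slot line, against the 88° stop. The final wrist picture shows the base's knob in line with the clamp.
- **Upright and held:** tilt was under 0.3° and the gripper opening matched the 24 mm block. I saw no contact with the reel, awl or jar.

**Checks that disagreed:**
- **Camera calibration:** the wrist camera's offset changed by about 3 mm during the run, so I aligned the clamp to the base within single pictures. The overhead camera put the clamp about 8 mm from where the wrist camera did.
- **Stop:** reaching it showed only as a slight torque (about 0.1–0.17 N m), not a clear jump.
- **Side load:** about 6 N remained at the end.

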